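# Put the measuring tools back in their foam cut-outs

## Task

Put the measuring tools away: set the tape measure, the spirit level, the digital angle box and the caliper one after another into their own cut-outs in the foam trays, the same way up as they lie now and right down on the blue floor of the cut-out; place them, do not drop them. Leave the carving knife and the half-carved wooden block where they lie.

Things in the scene. Friction and masses are not known exactly. Their poses are not given: they have to be found in the camera images.
- tape_center (a point): Yellow tape measure, black rubber base and back, round hub on each side, standing upright on its base: 66 mm long (x), 36 mm thick (y), 60 mm tall (z up); a steel hook sticks out 4 mm at +x. About 0.22 kg. The point is its centre, 30 mm above its underside. Grip across the 36 mm. Either way round (180 degrees) is right in its cut-out.
- level_center (a point): Small red spirit level with black ends and yellow-green vials, standing on its narrow sole. 130 mm long (x), 22 mm thick (y), 40 mm tall (z up). About 0.18 kg. The point is its centre, 20 mm above its underside. Grip it across the 22 mm. Either way round (180 degrees) is right in its cut-out.
- anglebox_center (a point): Digital angle box: a grey square box with a black face, a pale display and three round buttons on top, lying face up. 54 x 54 mm (x, y), 30 mm tall (z up). About 0.15 kg. The point is its centre, 15 mm above its underside. Any quarter turn is right in its cut-out.
- caliper_center (a point): Steel digital caliper, closed, face up. Point: centre of its black display head (60 mm along x, 34 mm in y, 16 mm tall), 8 mm above the underside. Flat beam (15 wide, 4 thick) along x from -125 to +49 mm. Jaws (5 thick) at x 31 to 50 mm: long pair to y = -42, short pair to y = +24 mm. About 0.16 kg, balances within 15 mm of the point. Grip the head across y. Fits its cut-out one way round only.
- tape_tray_floor (a point): Fixed foam tray: blue 6 mm base under a black 10 mm top sheet (top 16 mm above the bench), cut-out 10 deep with blue floor. Tray 120 x 100. For the tape measure: a plain short rectangle 80 (x) by 50 (y). Point: middle of the cut-out's floor, 6 mm above the bench; x along its long side, z up.
- level_tray_floor (a point): Fixed foam tray: blue 6 mm base under a black 10 mm top sheet (top 16 mm above the bench), cut-out 10 deep with blue floor. Tray 180 x 90. For the spirit level: long and narrow, 144 (x) by 36 (y), finger notch (30 wide, 12 outward) in each long side. Point: middle of the cut-out's floor, 6 mm above the bench; x along its length, z up.
- anglebox_tray_floor (a point): Fixed foam tray: blue 6 mm base under a black 10 mm top sheet (top 16 mm above the bench), cut-out 10 deep with blue floor. Tray 114 x 114. For the angle box: a plain 67 mm square. Point: middle of the cut-out's floor, 6 mm above the bench; x, y along its sides, z up.
- caliper_tray_floor (a point): Fixed foam tray: blue 6 mm base under a black 10 mm top sheet (top 16 mm above the bench), cut-out 10 deep with blue floor. Tray 214 x 126. The caliper's outline with 6 mm to spare, plus finger room beside the head (46 in x, to y = +-51). Point: on the floor, 6 mm above the bench, where the head's middle belongs; axes as in the caliper (beam to -x, long jaws to -y at the +x end).
- knife_center (a point): Carving knife with a dark wooden handle (110 x 26 x 20 mm) and a short steel blade to +x, about 155 mm long, lying on the bench among the measuring tools; not a measuring tool, to be left alone. The point is 10 mm above the bench, inside the handle.
- blank_center (a point): Pale square wooden block 94 x 94 x 30 mm with a half-carved rosette on top (to about 40 mm above the bench), lying loose on the bench beyond the trays; to be left alone. The point is its centre, 15 mm above the bench.
There are look-alikes about, which are no part of the job. Of the things that look like the part that bears tape_center, the largest one is meant. Leave any purple or red look-alike of the part that bears tape_tray_floor alone.

How it is judged:
At the end, for the whole second after the job is handed in: Each measuring tool rests in its own cut-out: within 10 mm of its point, not over 4 mm above the blue floor, same way up (7 deg), in line with the cut-out (14 deg; angle box any quarter turn), released and at rest. Knife and wooden block within 30 mm of where they lay (horizontal distance between tape_center and tape_tray_floor below 0.01 m and z of tape_center in the frame of tape_tray_floor below 0.034 m and angle between each of tape_center, level_center, anglebox_center, caliper_center's own z axis and vertical below 0.12 rad and linear speed of each of tape, level, anglebox, caliper below 0.02 m/s and angle between the x axis of tape_center and the x axis of tape_tray_floor, either way round below 0.25 rad and horizontal distance between level_center and level_tray_floor below 0.01 m and z of level_center in the frame of level_tray_floor below 0.024 m and angle between the x axis of level_center and the x axis of level_tray_floor, either way round below 0.25 rad and horizontal distance between anglebox_center and anglebox_tray_floor below 0.01 m and z of anglebox_center in the frame of anglebox_tray_floor below 0.019 m and horizontal distance between caliper_center and caliper_tray_floor below 0.01 m and z of caliper_center in the frame of caliper_tray_floor below 0.012 m and angle between the x axis of caliper_center and the x axis of caliper_tray_floor, either way round below 0.25 rad and distance of each of knife_center, blank_center from where it was at the start of the episode below 0.03 m); the robot touches nothing.
It fails at once if a measuring tool is dropped (falls freely, faster than 0.8 m/s, a drop of about 33 mm) ((linear speed of tape above 0.8 m/s and contact force between the fingers and tape below 0.05 N) or (linear speed of level above 0.8 m/s and contact force between the fingers and level below 0.05 N) or (linear speed of anglebox above 0.8 m/s and contact force between the fingers and anglebox below 0.05 N) or (linear speed of caliper above 0.8 m/s and contact force between the fingers and caliper below 0.05 N)).
It fails at once if the carving knife is pushed more than 30 mm from where it lay (distance of knife_center from where it was at the start of the episode above 0.03 m).
It fails at once if the half-carved block is pushed more than 30 mm from where it lay (distance of blank_center from where it was at the start of the episode above 0.03 m).
It also fails if it takes over 99 s, if anything falls off the work surface, if the arm or the gripper's body presses on something with over 40 N, if the wrist force passes 120 N, or if a joint passes its speed limit or range.

## Robot

A 7-joint arm with a two-finger parallel gripper is mounted at the origin on the work surface. World frame = base frame: x ahead of the robot, y to its left, z up, the work surface at z = 0. Lengths are in m, angles in rad, forces in N, time in s.
With the tool pointing down it reaches from about 0.35 to 0.9 m from the base axis. Payload 7.2 kg.
Tool frame: the origin (TCP) lies at the very end of the fingers, on their centre line; the grasp point (between the pads) lies r.grasp_offset behind it (r.grasp_offset is the distance from the TCP to the grasp point, in m); z points along the fingers, y is the line along which they close (so a half turn about z gives the same grasp; the last joint's range is limited). The gripper opens to 88 mm and grips with 3 to 60 N. Pads are 20 mm wide; open, the fingers measure 115 mm over their backs; the gripper's body (75 mm by 178 mm) begins 61 mm behind the grasp point.
Start: joints at [-1.234, 0.411, -0.013, 1.596, 0.006, 1.134, -0.082], TCP at [0.246, 0.574, 0.223] pointing down, gripper open.
Joint ranges: [-2.95, 2.95], [-0.29, 1.99], [-1.47, 1.44], [0.14, 2.54], [-1.03, 4.17], [0.13, 1.85], [-2.86, 2.86]. Speed limits (rad/s): [2.39, 2.39, 3.01, 3.01, 3.14, 3.14, 3.14].

## Interface

Orientations are given as [roll, pitch, yaw] about the fixed x, y, z axes, in that order (R = Rz(yaw) Ry(pitch) Rx(roll)).
In Python, from rig import r, eyes, models gives the robot as it stands.
- The arm moves only by the tool apply_moves, never from a script. Its argument "motion" is a list of rows, each an object with "slide": the shift along the tool's x, y, z in mm, a list of three; "turn": the turn about the tool's z in rad. A call has 1 to 5 rows; each row shifts and turns the commanded pose from where the row before left it, along the tool's axes as they then stand; what a row does not reach is not made up. A row lasts 1/12 s, in which the tool goes at most 41.7 mm and 7.16 degrees, less where a joint would pass 70% of its speed; a pose out of reach is approached as far as the arm can. A call is refused whole if a number of a shift passes 41.7 or a number of a turn 0.125, either way. A call with a gripper value outside its range is refused whole. "gripper" is the closure, from 0 (fully open) to 1 (shut), set as the call begins (left out, the last holds). The fingers move at their own pace and stop on an object; "newtons" is the grip in N (left out, the last holds). Time passes only in rows, so rows that do not move let the fingers close. It gives the time, the measured TCP pose, the force, the opening and the grip force at its end, in the units of the state.
- r.get_state(): the state, without advancing time (a new reading comes with each control period).
- eyes.capture(name): name is "side" or "top" or "wrist"; returns the picture (384x512x3 uint8, red, green, blue); there is no depth.
- eyes.calibration(name): a dict with "camera_matrix" (3x3 intrinsics, pixels), "camera_from_world" (4x4, takes a point from world to camera coordinates); the wrist camera has in their place "hand_eye" (4x4, takes a point from camera to tool coordinates, whose origin is the TCP and whose axes are the flange's). Camera axes: x right, y down, z forward; pixel columns grow to the right and rows downward; lengths in m; the calibration is good to about 2 mm. A picture is of the moment at which its call begins: read the wrist's pose just before it. calibration takes no time and is no camera call.
- r.finish_job(): hands the job in; it is judged then, once.
Trained networks look in the newest picture that a camera, given by its name, has taken for a name from the list of things; names that differ only in an ending like _2 or _b are one class to them, and where a whole thing is asked for, a point or a joint stands for the part that bears it (a point fixed in the world has none). Each returns a list of dicts, best first, with "confidence" (0 to 1); they miss things now and then, are a little off and sometimes report something else, mostly with a low value. They report only what shows in the picture. A call takes as long as a camera call. They do not tell look-alikes from the thing itself.
- models.boxes_of(thing, camera): "point" ([x, y, z] in m, in world coordinates, good to about 4 mm: the middle of the surface that is visible of it).
- models.cut_out(thing, camera): "mask" (384x512 bool, what is visible of it).
- models.pinpoint(thing, camera): "point" ([x, y, z] in m, in world coordinates, good to about 4 mm: a listed point, or the origin of a listed thing).
The state is a dict: "time": time; "qpos": joint angles; "joint_velocities": joint speeds; "joint_efforts": joint torques, N m; "eef_pos": TCP position; "orientation": TCP orientation; "contact_force": force on the tool from outside, world axes, zero at the start; "torque": the same for the moment, N m; "grip_width": opening from 0.0 (shut) to 1.0 (fully open); "finger_force": force on a finger pad.
Only numpy, scipy, OpenCV 4.12 (cv2) and the standard library are available. Lean on these libraries where they do the work, as an engineer would, in place of code of your own. Each camera call takes 0.05 s, during which the arm holds its last target. There are 200 camera calls.

## Working session

There is one attempt and no reset: what is moved stays moved. The work goes in short steps, Python scripts to look and compute and a tool call to move; the robot and the scene stay as the last step left them, time stands still between calls to the robot, and variables do not carry over. Pictures are saved under pics/ and viewed, at most 14 in all, crops included, and the job is handed in when it is done.

Besides the shell and the picture viewer there is one more tool, called after "Emit:" as name(argument=value, ...) on one line, values as JSON. apply_moves: Moves the arm, as the interface text tells. Its arguments: {"type":"object","properties":{"motion":{"type":"array"},"gripper":{"type":"number"},"newtons":{"type":"number"}},"required":["motion"]}

```bash
mkdir -p pics; ls; cat > h.py <<'E'
import numpy as np, cv2
from rig import r, eyes, models
from scipy.spatial.transform import Rotation as R
def snap(c,n):
    im=eyes.capture(c); cv2.imwrite(f'pics/{n}.png',im[:,:,::-1]); return im
E
python3 - <<'E'
from h import *
s=r.get_state(); print(s, r.grasp_offset)
a=snap('top','top0'); 
T=['tape_center','level_center','anglebox_center','caliper_center','tape_tray_floor','level_tray_floor','anglebox_tray_floor','caliper_tray_floor','knife_center','blank_center']
for t in T:
    for d in models.pinpoint(t,'top'): print(t,np.round(d['point'],3),round(d['confidence'],2))
snap('side','side0')
print(eyes.calibration('top'),eyes.calibration('wrist'))
E
```

```text
pics
{'time': 0.0, 'qpos': array([-1.23423187,  0.4119069 , -0.01274243,  1.59701159,  0.00564533,
        1.13426985, -0.08215869]), 'joint_velocities': array([1.26182644e-03, 3.02059404e-04, 8.56876302e-06, 1.73435803e-04,
       5.63385778e-05, 1.23336809e-04, 2.06676754e-04]), 'joint_efforts': array([-8.50856486e-04, -5.87941289e+01,  6.41060360e-01, -2.91059804e+01,
       -5.38118498e-02,  1.83894276e-02,  1.25902079e-04]), 'eef_pos': array([0.24597093, 0.57403987, 0.22181784]), 'orientation': array([-3.14003899e+00,  1.38769325e-04,  2.73694116e+00]), 'contact_force': array([ 0.2643783 , -0.48081207, -0.20220447]), 'torque': array([-0.01182047,  0.03002854, -0.01800584]), 'finger_force': 0.0, 'grip_width': 0.9984073238671899} 0.0187
tape_center [ 0.433 -0.002  0.03 ] 0.65
tape_center [0.34  0.046 0.02 ] 0.58
tape_center [0.294 0.172 0.022] 0.42
level_center [ 0.326 -0.293  0.008] 0.71
level_center [0.418 0.131 0.019] 0.66
anglebox_center [0.343 0.315 0.014] 0.46
caliper_center [ 0.44  -0.158  0.011] 0.76
tape_tray_floor [ 0.532 -0.446  0.004] 0.72
tape_tray_floor [ 0.476 -0.63
[... 499 characters left out ...]
99690768, -0.02462709, -0.0746229 ,  0.5515978 ],
       [ 0.07487191, -0.00934781, -0.99714934,  1.78326945],
       [ 0.        ,  0.        ,  0.        ,  1.        ]])} {'camera_matrix': array([[273.53406553,   0.        , 256.08067712],
       [  0.        , 273.53406553, 193.42990426],
       [  0.        ,   0.        ,   1.        ]]), 'hand_eye': array([[ 1.07228604e-03, -9.60798761e-01, -2.77244640e-01,
         7.56951970e-02],
       [ 9.99999153e-01,  1.23459087e-03, -4.10858252e-04,
         1.29099570e-04],
       [ 7.37035802e-04, -2.77243964e-01,  9.60799272e-01,
        -1.62130206e-01],
       [ 0.00000000e+00,  0.00000000e+00,  0.00000000e+00,
         1.00000000e+00]])}
```

```bash
python3 -c "
import cv2
a=cv2.imread('pics/top0.png');cv2.imwrite('pics/top0b.png',cv2.resize(a,(800,600),interpolation=cv2.INTER_CUBIC))"
```

```text
(no output)
```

View pics/top0b.png

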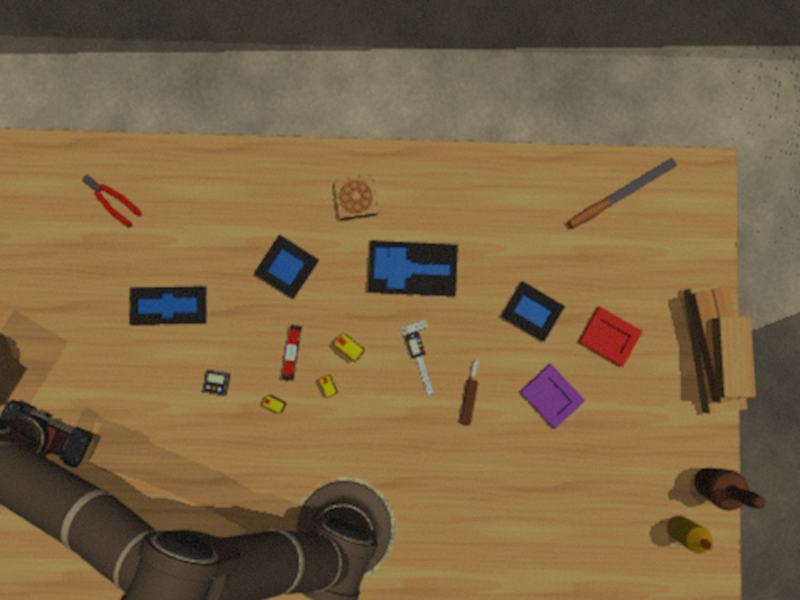

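View pics/side0.png

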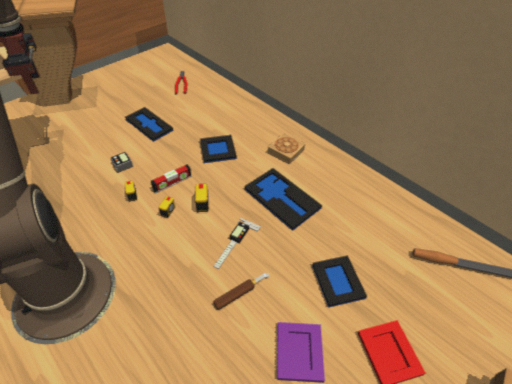

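The top view (800 px scale) shows the tools: angle box (215,382), level (291,352), large tape (348,347) with two smaller ones near it, caliper (415,345) and knife (468,395). The trays are at level (168,305), angle box (286,266), caliper (412,268) with its beam to the right, and the black tape tray (532,311).

```bash
cat >> h.py <<'E'
def cam(c,s=None):
    k=eyes.calibration(c); K=k['camera_matrix']
    if c=='wrist':
        T=np.eye(4); T[:3,:3]=R.from_euler('xyz',s['orientation']).as_matrix(); T[:3,3]=s['eef_pos']
        W=T@k['hand_eye']
    else: W=np.linalg.inv(k['camera_from_world'])
    return K,W
def unproj(uv,z,K,W):
    uv=np.atleast_2d(uv).astype(float); d=np.c_[uv,np.ones(len(uv))]@np.linalg.inv(K).T@W[:3,:3].T
    t=(z-W[2,3])/d[:,2]; return W[:3,3]+d*t[:,None]
def comps(mask,z,K,W,amin=30):
    "contours -> min-area rect on plane z: centre, long, short, yaw of long side (deg)"
    out=[]
    for c in cv2.findContours(mask.astype(np.uint8),cv2.RETR_EXTERNAL,cv2.CHAIN_APPROX_NONE)[0]:
        if cv2.contourArea(c)<amin: continue
        p=unproj(c[:,0],z,K,W)[:,:2].astype(np.float32)
        b=cv2.boxPoints(cv2.minAreaRect(p*1000)); e=b[1]-b[0]; f=b[2]-b[1]
        if np.linalg.norm(f)>np.linalg.norm(e): e,f=f,e
        out.append((b.mean(0).round(1),round(float(np.linalg.norm(e)),1),round(float(np.linalg.norm(f)),1),round(float(np.degrees(np.arctan2(e[1],e[0])))%180,1),c[:,0].mean(0).round()))
    return out
def blue(im):
    h=cv2.cvtColor(im,cv2.COLOR_RGB2HSV); return cv2.inRange(h,(100,100,60),(122,255,255))
def plan(x,y,z,yaw=None):
    "tool-axis slide (mm) to world target in mm, then turn"
    s=r.get_state(); E=R.from_euler('xyz',s['orientation']).as_matrix()
    d=E.T@(np.array([x,y,z])-1000*s['eef_pos']); o=np.degrees(s['orientation'][2])
    print('slide',d.round(1),'' if yaw is None else 'turn %.3f'%-np.radians((yaw-o+180)%360-180),'yaw now %.1f'%o)
E
python3 - <<'E'
from h import *
im=cv2.imread('pics/top0.png')[:,:,::-1].copy(); K,W=cam('top')
print(W[:3,3])
print('blue');[print(*c) for c in comps(blue(im),.006,K,W)]
eyes.capture('top')
for t,z in [('tape_center',.06),('level_center',.04),('anglebox_center',.03),('caliper_center',.008),('knife_center',.02),('tape_tray_floor',.016),('blank_center',.03)]:
    for d in models.cut_out(t,'top'):
        print(t,round(d['confidence'],2),*comps(d['mask'],z,K,W))
E
```

```text
[ 0.41939137 -0.09611322  1.82075889]
blue
[ 526.6 -442.3] 81.2 50.0 60.3 [340. 199.]
[519.4 442.9] 144.0 60.7 91.4 [107. 195.]
[620.2 160.7] 69.0 68.6 59.0 [183. 170.]
[ 625.7 -147.6] 187.0 99.7 91.5 [260. 171.]
tape_center 0.67 (array([426.8,  -2.6], dtype=float32), 64.9, 36.2, 46.6, array([223., 222.]))
tape_center 0.59 (array([291.3, 168.1], dtype=float32), 49.0, 30.6, 65.3, array([175., 258.]))
tape_center 0.43 (array([337.3,  43.2], dtype=float32), 49.0, 27.6, 28.3, array([210., 246.]))
level_center 0.79 (array([411.4, 133.2], dtype=float32), 130.9, 28.2, 173.2, array([187., 226.]))
level_center 0.34 (array([ 618.3, -149.7], dtype=float32), 212.1, 128.3, 88.7, array([264., 172.]))
anglebox_center 0.5 (array([334.8, 311.4], dtype=float32), 58.1, 55.0, 82.0, array([139., 245.]))
caliper_center 0.76 (array([ 405.8, -166.5], dtype=float32), 178.2, 58.7, 6.5, array([269., 227.]))
knife_center 0.75 (array([ 325. , -294.5], dtype=float32), 155.4, 27.0, 171.4, array([301., 252.]))
tape_tray_floor 0.85 (array([ 526.2, -444.2], dtype=float32), 130.4, 109.2, 62.2, array([341., 199.]))
tape_tray_floor 0.79 (array([ 469.1, -632.5], dtype=float32), 126.2, 104.9, 61.4, array([391., 215.]))
tape_tray_floor 0.62 (array([ 322.8, -492.7], dtype=float32), 121.0, 103.6, 45.5, array([354., 253.]))
blank_center 0.62 (array([789.3,  -7.8], dtype=float32), 99.5, 97.5, 8.0, array([228., 126.]))
blank_center 0.26 (array([ 523.5, -441.2], dtype=float32), 120.3, 100.4, 61.4, array([341., 199.]))
```

```bash
python3 -c "
from h import *
plan(337,312,150,172)"
```

```text
slide [-186.9 -205.5   72.6] turn -0.265 yaw now 156.8
```

Emit:
apply_moves(motion=[{"slide":[-23.4,-25.7,9],"turn":0},{"slide":[-23.4,-25.7,9],"turn":0},{"slide":[-23.4,-25.7,9],"turn":0},{"slide":[-23.4,-25.7,9],"turn":0},{"slide":[-23.4,-25.7,9],"turn":0}], gripper=0, newtons=20)

```text
time: 1.42
eef_pos: [0.3034, 0.4088, 0.1774]
orientation: [3.141, 0.0, 2.737]
contact_force: [1.0, -0.2, 0.3]
grip_width: 0.998
finger_force: 0.0
```

Emit:
apply_moves(motion=[{"slide":[-23.4,-25.7,9],"turn":0},{"slide":[-23.4,-25.7,9],"turn":0},{"slide":[-23.4,-25.7,9],"turn":-0.12},{"slide":[0,0,0],"turn":-0.12},{"slide":[0,0,0],"turn":-0.025}])

```text
time: 1.83
eef_pos: [0.3379, 0.3099, 0.1506]
orientation: [-3.141, -0.0, 3.004]
contact_force: [-0.0, 1.2, 0.3]
grip_width: 0.999
finger_force: 0.0
```

```bash
cat >> h.py <<'E'
def wlook(n,t=None,z=None,hsv=None,amin=300):
    s=r.get_state(); K,W=cam('wrist',s); im=snap('wrist',n); print('tcp',(1000*s['eef_pos']).round(1),np.degrees(s['orientation']).round(1))
    if t:
        for d in models.cut_out(t,'wrist'):
            print(t,round(d['confidence'],2)); [print('  ',*c) for c in comps(d['mask'],z,K,W,amin)]
        for d in models.pinpoint(t,'wrist'): print('  pin',(1000*np.array(d['point'])).round(1),round(d['confidence'],2))
    return im,K,W
E
python3 - <<'E'
from h import *
wlook('w1','anglebox_center',.03)
E
```

```text
tcp [337.9 309.9 150.6] [-180.    -0.   172.1]
anglebox_center 0.85
   [337.2 315. ] 57.5 53.4 171.4 [261. 186.]
anglebox_center 0.18
   [538.6 177.7] 69.0 27.3 82.3 [175. 353.]
  pin [336.9 313.7  14.9] 0.67
```

View pics/w1.png

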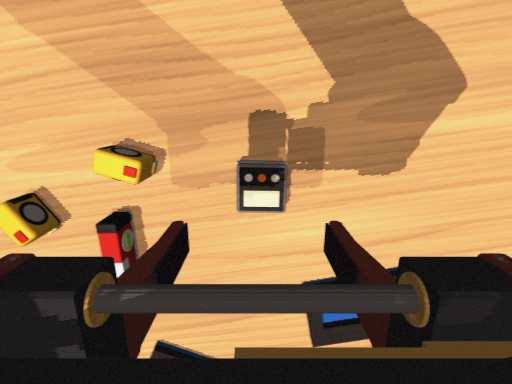

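Angle box centred at (262,186) and squared to the fingers; descend and grip.

Emit:
apply_moves(motion=[{"slide":[1.5,4.4,30],"turn":0},{"slide":[0,0,35],"turn":0},{"slide":[0,0,35],"turn":0},{"slide":[0,0,25],"turn":0},{"slide":[0,0,12.6],"turn":0}])

```text
time: 2.4
eef_pos: [0.3347, 0.3167, 0.0103]
orientation: [-3.139, -0.002, 3.001]
contact_force: [-0.2, -0.7, 0.2]
grip_width: 1.001
finger_force: 0.0
```

Emit:
apply_moves(motion=[{"slide":[0,0,0],"turn":0},{"slide":[0,0,0],"turn":0},{"slide":[0,0,0],"turn":0},{"slide":[0,0,0],"turn":0},{"slide":[0,0,0],"turn":0}], gripper=1, newtons=25)

```text
time: 2.82
eef_pos: [0.3369, 0.3172, 0.0142]
orientation: [3.14, 0.001, 3.002]
contact_force: [0.2, -0.9, 1.0]
grip_width: 0.662
finger_force: 0.7
```

Emit:
apply_moves(motion=[{"slide":[0,0,0],"turn":0},{"slide":[0,0,0],"turn":0},{"slide":[0,0,-10],"turn":0},{"slide":[0,0,-25],"turn":0},{"slide":[0,0,-30],"turn":0}])

```text
time: 3.23
eef_pos: [0.3354, 0.3153, 0.0782]
orientation: [-3.139, -0.002, 3.002]
contact_force: [0.4, 1.5, -1.4]
grip_width: 0.614
finger_force: 25.0
```

```bash
python3 -c "
from h import *
s=r.get_state();print(s['eef_pos'],s['grip_width']*88,s['finger_force'])
plan(622,159,130,149)"
```

```text
[0.33537683 0.31527308 0.07819215] 54.032538170309564 24.97246742248535
slide [-305.5 -114.9  -52.1] turn 0.401 yaw now 172.0
```

Emit:
apply_moves(motion=[{"slide":[-20,-7.5,-20],"turn":0},{"slide":[-28,-10.5,-20],"turn":0},{"slide":[-30,-11.3,-12],"turn":0},{"slide":[-30,-11.3,0],"turn":0},{"slide":[-30,-11.3,0],"turn":0}])

```text
time: 3.65
eef_pos: [0.4675, 0.2452, 0.1322]
orientation: [3.139, 0.002, 3.002]
contact_force: [0.7, 0.8, -2.0]
grip_width: 0.61
finger_force: 25.0
```

Emit:
apply_moves(motion=[{"slide":[-30,-11.3,0],"turn":0},{"slide":[-30,-11.3,0],"turn":0},{"slide":[-30,-11.3,0],"turn":0},{"slide":[-30,-11.3,0],"turn":0},{"slide":[-30,-11.3,0],"turn":0}])

```text
time: 4.07
eef_pos: [0.6075, 0.1679, 0.1309]
orientation: [3.141, 0.0, 3.002]
contact_force: [-0.5, 1.2, -1.7]
grip_width: 0.614
finger_force: 25.0
```

Emit:
apply_moves(motion=[{"slide":[-17.5,-6.5,0],"turn":0.1},{"slide":[0,0,0],"turn":0.1},{"slide":[0,0,0],"turn":0.1},{"slide":[0,0,0],"turn":0.1},{"slide":[0,0,0],"turn":0}])

```text
time: 4.48
eef_pos: [0.6226, 0.16, 0.1305]
orientation: [-3.142, -0.0, 2.597]
contact_force: [0.8, -0.5, -1.1]
grip_width: 0.611
finger_force: 25.0
```

```bash
python3 - <<'E'
from h import *
im,K,W=wlook('w2')
[print(*c) for c in comps(blue(im),.006,K,W)]
print('tray pin',[ (1000*np.array(d['point'])).round(1) for d in models.pinpoint('anglebox_tray_floor','wrist')])
E
```

```text
tcp [622.6 160.  130.5] [-180.    -0.   148.8]
[ 588.9 -109.7] 23.3 21.1 89.0 [ 49. 276.]
[583.8 -39.5] 31.3 3.7 178.5 [ 91. 246.]
[613.2 164.9] 67.7 40.0 57.6 [256. 177.]
[550.2 350.1] 37.7 2.2 2.9 [392.  19.]
tray pin [array([625.1, 159.6,   6.4])]
```

View pics/w2.png

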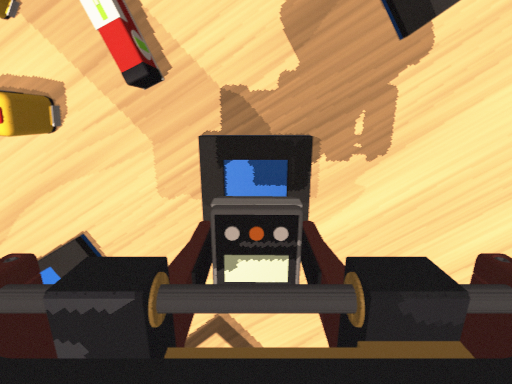

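The box hangs square over the tray, with the visible blue at (256,177). My estimate puts the tray centre at (624,159), so the current TCP is right; lower.

Emit:
apply_moves(motion=[{"slide":[0,0,30],"turn":0},{"slide":[0,0,30],"turn":0},{"slide":[0,0,25],"turn":0},{"slide":[0,0,15],"turn":0},{"slide":[0,0,5],"turn":0}])

```text
time: 5.0
eef_pos: [0.6209, 0.1597, 0.0224]
orientation: [-3.139, -0.003, 2.605]
contact_force: [-0.4, 0.4, -1.7]
grip_width: 0.611
finger_force: 25.0
```

Emit:
apply_moves(motion=[{"slide":[0,0,2],"turn":0},{"slide":[0,0,2],"turn":0},{"slide":[0,0,1.5],"turn":0},{"slide":[0,0,0],"turn":0},{"slide":[0,0,0],"turn":0}])

```text
time: 5.42
eef_pos: [0.6235, 0.1602, 0.0206]
orientation: [3.14, 0.001, 2.602]
contact_force: [-0.3, 0.7, -1.4]
grip_width: 0.611
finger_force: 25.0
```

Emit:
apply_moves(motion=[{"slide":[0,0,1],"turn":0},{"slide":[0,0,0],"turn":0}])

```text
time: 5.58
eef_pos: [0.6235, 0.1602, 0.0201]
orientation: [3.14, 0.001, 2.602]
contact_force: [-1.7, -0.1, 6.6]
grip_width: 0.613
finger_force: 25.0
```

Emit:
apply_moves(motion=[{"slide":[0,0,1],"turn":0},{"slide":[0,0,0],"turn":0}])

```text
time: 5.75
eef_pos: [0.6236, 0.1602, 0.0201]
orientation: [3.14, 0.001, 2.602]
contact_force: [-4.9, -0.9, 15.3]
grip_width: 0.612
finger_force: 25.0
```

Emit:
apply_moves(motion=[{"slide":[0,0,-1],"turn":0},{"slide":[0,0,0],"turn":0},{"slide":[0,0,0],"turn":0},{"slide":[0,0,0],"turn":0},{"slide":[0,0,0],"turn":0}], gripper=0)

```text
time: 6.17
eef_pos: [0.6229, 0.16, 0.0184]
orientation: [-3.142, -0.0, 2.602]
contact_force: [-0.4, 0.3, -0.3]
grip_width: 0.951
finger_force: 0.0
```

Emit:
apply_moves(motion=[{"slide":[0,0,-10],"turn":0},{"slide":[0,0,-30],"turn":0},{"slide":[0,0,-35],"turn":0},{"slide":[0,0,-35],"turn":0},{"slide":[0,0,-25],"turn":0}])

```text
time: 6.58
eef_pos: [0.6238, 0.16, 0.1573]
orientation: [3.14, 0.002, 2.601]
contact_force: [0.7, -0.2, 1.0]
grip_width: 1.002
finger_force: 0.0
```

```bash
python3 - <<'E'
from h import *
im,K,W=wlook('w3','anglebox_center',.036)
[print(*c) for c in comps(blue(im),.006,K,W)]
plan(412,133,150,173)
E
```

```text
tcp [623.8 160.  157.3] [1.799e+02 1.000e-01 1.491e+02]
anglebox_center 0.6
   [623.9 160.4] 55.5 53.2 149.1 [256. 187.]
  pin [627.2 156.   23. ] 0.75
[624.5 157.9] 68.8 66.7 58.6 [255. 175.]
slide [ 168.1 -132.6    5.6] turn -0.418 yaw now 149.1
```

Box is seated within ~3 mm. Next the level.

Emit:
apply_moves(motion=[{"slide":[24,-18.9,0.8],"turn":0},{"slide":[24,-18.9,0.8],"turn":0},{"slide":[24,-18.9,0.8],"turn":0},{"slide":[24,-18.9,0.8],"turn":0},{"slide":[24,-18.9,0.8],"turn":0}])

```text
time: 7.15
eef_pos: [0.469, 0.14, 0.1482]
orientation: [-3.14, -0.001, 2.602]
contact_force: [0.3, -0.0, 0.3]
grip_width: 0.999
finger_force: 0.0
```

Emit:
apply_moves(motion=[{"slide":[24,-18.9,0.8],"turn":0},{"slide":[24,-18.9,0.8],"turn":-0.12},{"slide":[0,0,0],"turn":-0.12},{"slide":[0,0,0],"turn":-0.12},{"slide":[0,0,0],"turn":-0.06}])

```text
time: 7.57
eef_pos: [0.4095, 0.1326, 0.1473]
orientation: [-3.141, -0.001, 3.029]
contact_force: [-0.6, 0.6, -0.2]
grip_width: 1.002
finger_force: 0.0
```

```bash
python3 - <<'E'
from h import *
wlook('w4','level_center',.04)
E
```

```text
tcp [409.5 132.6 147.3] [-1.800e+02 -1.000e-01  1.736e+02]
level_center 0.63
   [414.5 136.2] 132.5 24.4 172.5 [260. 192.]
  pin [414.  136.4  19.6] 0.8
```

View pics/w4.png

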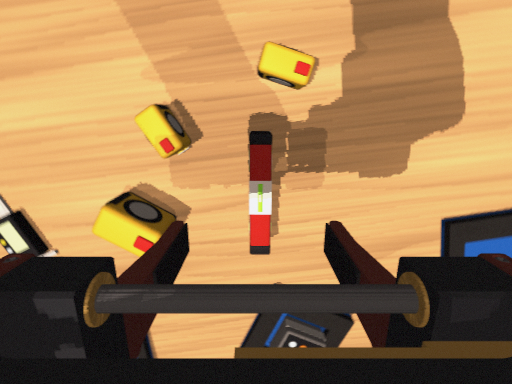

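Level at pixel (260,192), aligned. Grip it.

Emit:
apply_moves(motion=[{"slide":[-4.6,4.1,30],"turn":0.017},{"slide":[0,0,35],"turn":0},{"slide":[0,0,35],"turn":0},{"slide":[0,0,20],"turn":0},{"slide":[0,0,11],"turn":0}])

```text
time: 8.13
eef_pos: [0.4139, 0.1355, 0.0139]
orientation: [-3.139, -0.004, 3.002]
contact_force: [-0.4, 0.7, 0.8]
grip_width: 0.997
finger_force: 0.0
```

Emit:
apply_moves(motion=[{"slide":[0,0,0],"turn":0},{"slide":[0,0,0],"turn":0},{"slide":[0,0,0],"turn":0},{"slide":[0,0,0],"turn":0},{"slide":[0,0,0],"turn":0}], gripper=1, newtons=25)

```text
time: 8.55
eef_pos: [0.4165, 0.1367, 0.0179]
orientation: [3.141, 0.002, 3.004]
contact_force: [-0.5, 0.4, 0.4]
grip_width: 0.657
finger_force: 0.0
```

Emit:
apply_moves(motion=[{"slide":[0,0,0],"turn":0},{"slide":[0,0,0],"turn":0},{"slide":[0,0,0],"turn":0},{"slide":[0,0,0],"turn":0},{"slide":[0,0,0],"turn":0}])

```text
time: 8.97
eef_pos: [0.4159, 0.1364, 0.017]
orientation: [3.142, 0.0, 3.005]
contact_force: [0.1, -0.4, 0.7]
grip_width: 0.278
finger_force: 0.0
```

Emit:
apply_moves(motion=[{"slide":[0,0,-10],"turn":0},{"slide":[0,0,-25],"turn":0},{"slide":[0,0,-30],"turn":0},{"slide":[0,0,-30],"turn":0},{"slide":[0,0,-20],"turn":0}])

```text
time: 9.38
eef_pos: [0.4162, 0.1364, 0.1341]
orientation: [3.141, 0.001, 3.005]
contact_force: [1.5, 0.4, -2.6]
grip_width: 0.249
finger_force: 24.9
```

```bash
python3 -c "
from h import *
s=r.get_state();print(s['eef_pos'],s['grip_width']*88,s['finger_force'])
plan(523,443,135,91.4)"
```

```text
[0.41615228 0.13636074 0.13407356] 21.944387075116218 24.942754805088043
slide [-63.9 318.4  -0.6] turn 1.409 yaw now 172.1
```

Emit:
apply_moves(motion=[{"slide":[-4,18.4,0],"turn":0},{"slide":[-6,30,0],"turn":0},{"slide":[-6,30,0],"turn":0},{"slide":[-6,30,0],"turn":0},{"slide":[-6,30,0],"turn":0}])

```text
time: 9.8
eef_pos: [0.4625, 0.2708, 0.1317]
orientation: [-3.141, -0.0, 3.005]
contact_force: [0.4, -0.6, -2.5]
grip_width: 0.25
finger_force: 24.9
```

Emit:
apply_moves(motion=[{"slide":[-6,30,0],"turn":0},{"slide":[-6,30,0],"turn":0},{"slide":[-6,30,0],"turn":0},{"slide":[-6,30,0],"turn":0},{"slide":[-6,30,0],"turn":0}])

```text
time: 10.22
eef_pos: [0.5125, 0.4152, 0.1312]
orientation: [-3.14, -0.001, 3.005]
contact_force: [-0.4, -1.0, -2.2]
grip_width: 0.246
finger_force: 24.9
```

Emit:
apply_moves(motion=[{"slide":[-6,30,0],"turn":0.06},{"slide":[0,0,0],"turn":0.12},{"slide":[0,0,0],"turn":0.12},{"slide":[0,0,0],"turn":0.12},{"slide":[0,0,0],"turn":0.12}])

```text
time: 10.63
eef_pos: [0.5222, 0.4428, 0.1309]
orientation: [-3.14, -0.0, 2.459]
contact_force: [-0.2, -0.1, -1.9]
grip_width: 0.248
finger_force: 24.9
```

Emit:
apply_moves(motion=[{"slide":[0,0,0],"turn":0.12},{"slide":[0,0,0],"turn":0.12},{"slide":[0,0,0],"turn":0.12},{"slide":[0,0,0],"turn":0.12},{"slide":[0,0,0],"turn":0.12}])

```text
time: 11.05
eef_pos: [0.5221, 0.4428, 0.1312]
orientation: [-3.14, 0.001, 1.859]
contact_force: [0.5, -0.4, -1.7]
grip_width: 0.251
finger_force: 24.9
```

Emit:
apply_moves(motion=[{"slide":[0,0,0],"turn":0.12},{"slide":[0,0,0],"turn":0.1},{"slide":[0,0,0],"turn":0.05},{"slide":[0,0,0],"turn":0}])

```text
time: 11.38
eef_pos: [0.522, 0.443, 0.1311]
orientation: [-3.141, 0.001, 1.593]
contact_force: [-0.3, -0.8, -2.6]
grip_width: 0.251
finger_force: 24.9
```

```bash
python3 - <<'E'
from h import *
im,K,W=wlook('w5','level_center',.155)
[print(*c) for c in comps(blue(im),.006,K,W)]
print('tray pin',[ (1000*np.array(d['point'])).round(1) for d in models.pinpoint('level_tray_floor','wrist')])
[print('mask',*comps(d['mask'],.016,K,W)) for d in models.cut_out('level_tray_floor','wrist')]
E
```

```text
tcp [522.  443.  131.1] [-1.799e+02  1.000e-01  9.130e+01]
level_center 0.7
   [523.8 392. ] 24.0 21.3 92.4 [257. 328.]
   [521.7 467.4] 85.3 22.0 91.3 [256. 209.]
  pin [521.3 443.  131.2] 0.85
[495.  437.7] 27.3 7.9 92.7 [231. 190.]
[547.7 440.6] 28.3 7.7 92.9 [280. 189.]
[518.2 506.2] 35.8 11.9 1.3 [254. 127.]
tray pin []
mask (array([521.3, 455.6], dtype=float32), 151.0, 90.2, 92.7, array([256., 167.]))
```

View pics/w5.png

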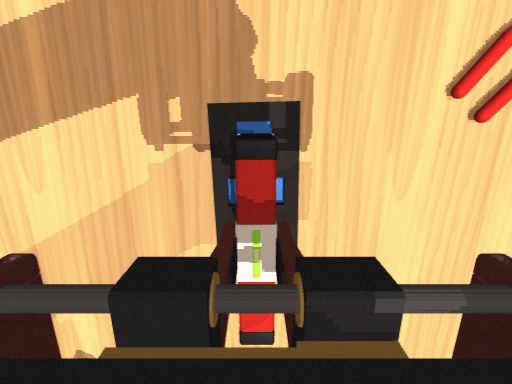

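The level hangs over its tray; notches at (231,190) and (280,189), blue end at (254,127). Shift −5 mm along x, turn slightly, and lower.

Emit:
apply_moves(motion=[{"slide":[-4.8,-1.2,25],"turn":-0.02},{"slide":[0,0,30],"turn":0},{"slide":[0,0,30],"turn":0},{"slide":[0,0,15],"turn":0},{"slide":[0,0,4],"turn":0}])

```text
time: 12.05
eef_pos: [0.5199, 0.4369, 0.0251]
orientation: [-3.137, 0.003, 1.615]
contact_force: [-1.3, -2.1, 3.0]
grip_width: 0.25
finger_force: 25.0
```

Emit:
apply_moves(motion=[{"slide":[0,0,1],"turn":0},{"slide":[0,0,1],"turn":0},{"slide":[0,0,0],"turn":0}])

```text
time: 12.3
eef_pos: [0.5226, 0.439, 0.0275]
orientation: [3.14, -0.002, 1.615]
contact_force: [-0.4, 0.3, -1.0]
grip_width: 0.25
finger_force: 25.0
```

Emit:
apply_moves(motion=[{"slide":[0,0,1],"turn":0},{"slide":[0,0,0],"turn":0}])

```text
time: 12.47
eef_pos: [0.5221, 0.4388, 0.026]
orientation: [3.14, -0.001, 1.615]
contact_force: [-0.4, -0.4, -0.9]
grip_width: 0.25
finger_force: 25.0
```

Emit:
apply_moves(motion=[{"slide":[0,0,1],"turn":0},{"slide":[0,0,0],"turn":0}])

```text
time: 12.63
eef_pos: [0.522, 0.4387, 0.025]
orientation: [3.141, -0.001, 1.615]
contact_force: [-1.3, 0.4, 3.7]
grip_width: 0.248
finger_force: 25.0
```

Emit:
apply_moves(motion=[{"slide":[0,0,1],"turn":0},{"slide":[0,0,0],"turn":0}])

```text
time: 12.8
eef_pos: [0.522, 0.4388, 0.025]
orientation: [3.141, -0.002, 1.615]
contact_force: [-4.1, -2.5, 12.2]
grip_width: 0.25
finger_force: 25.0
```

Emit:
apply_moves(motion=[{"slide":[0,0,1],"turn":0},{"slide":[0,0,0],"turn":0}])

```text
time: 12.97
eef_pos: [0.5221, 0.4387, 0.025]
orientation: [3.141, -0.002, 1.615]
contact_force: [-5.5, -3.6, 19.1]
grip_width: 0.247
finger_force: 25.0
```

Emit:
apply_moves(motion=[{"slide":[0,0,-2],"turn":0},{"slide":[0,0,0],"turn":0},{"slide":[0,0,0],"turn":0},{"slide":[0,0,0],"turn":0},{"slide":[0,0,0],"turn":0}], gripper=0)

```text
time: 13.38
eef_pos: [0.5214, 0.4382, 0.0236]
orientation: [-3.141, 0.0, 1.615]
contact_force: [0.0, 0.1, -0.2]
grip_width: 0.586
finger_force: 0.0
```

Emit:
apply_moves(motion=[{"slide":[0,0,-10],"turn":0},{"slide":[0,0,-30],"turn":0},{"slide":[0,0,-35],"turn":0},{"slide":[0,0,-35],"turn":0},{"slide":[0,0,-15],"turn":0}])

```text
time: 13.8
eef_pos: [0.5235, 0.4391, 0.1546]
orientation: [3.137, -0.004, 1.614]
contact_force: [1.3, 0.3, 0.7]
grip_width: 0.966
finger_force: 0.0
```

```bash
python3 - <<'E'
from h import *
im,K,W=wlook('w6','level_center',.046)
[print(*c) for c in comps(blue(im),.006,K,W,60)]
plan(430,-1,160,137)
plan(430,-1,160,47)
E
```

```text
tcp [523.5 439.1 154.6] [179.7  -0.2  92.5]
level_center 0.95
   [522.6 439.4] 128.5 23.0 92.5 [255. 188.]
  pin [523.1 437.4  24.5] 0.77
[521.1 439.9] 144.2 60.3 93.9 [254. 175.]
slide [-435.3 -111.5  -10.3] turn -0.776 yaw now 92.5
slide [-435.3 -111.5  -10.3] turn 0.794 yaw now 92.5
```

View pics/w6.png

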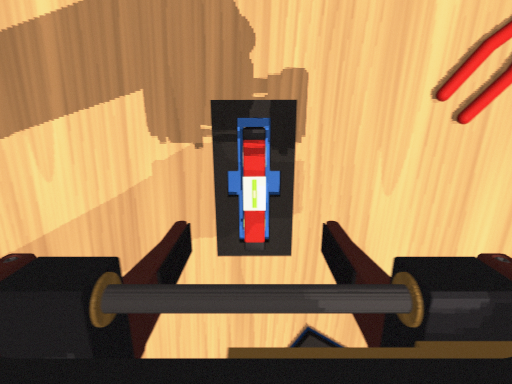

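Level is seated centrally. Next the tape.

Emit:
apply_moves(motion=[{"slide":[-36.3,-9.3,-0.9],"turn":0},{"slide":[-36.3,-9.3,-0.9],"turn":0},{"slide":[-36.3,-9.3,-0.9],"turn":0},{"slide":[-36.3,-9.3,-0.9],"turn":0},{"slide":[-36.3,-9.3,-0.9],"turn":0}])

```text
time: 14.37
eef_pos: [0.4814, 0.2528, 0.1519]
orientation: [-3.139, 0.002, 1.615]
contact_force: [0.1, -0.7, 0.6]
grip_width: 0.998
finger_force: 0.0
```

Emit:
apply_moves(motion=[{"slide":[-36.3,-9.3,-0.9],"turn":0},{"slide":[-36.3,-9.3,-0.9],"turn":0},{"slide":[-36.3,-9.3,-0.9],"turn":0},{"slide":[-36.3,-9.3,-0.9],"turn":0},{"slide":[-36.3,-9.3,-0.9],"turn":0}])

```text
time: 14.78
eef_pos: [0.4429, 0.0697, 0.1569]
orientation: [-3.139, 0.001, 1.615]
contact_force: [0.8, 0.0, 0.3]
grip_width: 1.0
finger_force: 0.0
```

Emit:
apply_moves(motion=[{"slide":[-36.3,-9.3,-0.9],"turn":0},{"slide":[-36.3,-9.3,-0.9],"turn":0.1},{"slide":[0,0,0],"turn":0.12},{"slide":[0,0,0],"turn":0.12},{"slide":[0,0,0],"turn":0.12}])

```text
time: 15.2
eef_pos: [0.4281, -0.0027, 0.1589]
orientation: [-3.14, 0.001, 1.147]
contact_force: [0.5, 0.5, -0.4]
grip_width: 0.999
finger_force: 0.0
```

Emit:
apply_moves(motion=[{"slide":[0,0,0],"turn":0.12},{"slide":[0,0,0],"turn":0.12},{"slide":[0,0,0],"turn":0.09},{"slide":[0,0,0],"turn":0}])

```text
time: 15.53
eef_pos: [0.4283, -0.0019, 0.1588]
orientation: [-3.141, 0.002, 0.821]
contact_force: [0.5, -0.7, 0.4]
grip_width: 1.002
finger_force: 0.0
```

```bash
python3 - <<'E'
from h import *
wlook('w7','tape_center',.06)
E
```

```text
tcp [428.3  -1.9 158.8] [-1.799e+02  1.000e-01  4.700e+01]
tape_center 0.97
   [316.4 159.4] 47.6 45.8 155.0 [ 54. 152.]
tape_center 0.91
   [356.7  47.2] 59.6 28.7 24.0 [170. 205.]
tape_center 0.72
   [436.6   2.9] 73.7 36.3 52.3 [259. 186.]
  pin [335.8  43.5  19.5] 0.92
  pin [433.8  -4.2  29.3] 0.78
  pin [292.2 174.3  22.9] 0.74
```

View pics/w7.png

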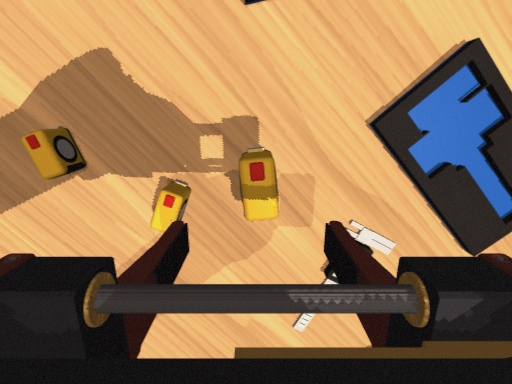

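The large tape is at (259,186), turned about 4° from the fingers; the smaller tapes are clear of the fingers' paths.

Emit:
apply_moves(motion=[{"slide":[3.9,4.2,25],"turn":-0.075},{"slide":[0,0,35],"turn":0},{"slide":[0,0,35],"turn":0},{"slide":[0,0,30],"turn":0},{"slide":[0,0,16],"turn":0}])

```text
time: 16.1
eef_pos: [0.433, -0.002, 0.0156]
orientation: [-3.139, 0.003, 0.903]
contact_force: [-0.5, 0.4, 0.9]
grip_width: 0.997
finger_force: 0.0
```

Emit:
apply_moves(motion=[{"slide":[0,0,0],"turn":0},{"slide":[0,0,0],"turn":0},{"slide":[0,0,0],"turn":0},{"slide":[0,0,0],"turn":0},{"slide":[0,0,0],"turn":0}], gripper=1, newtons=25)

```text
time: 16.52
eef_pos: [0.4359, -0.0015, 0.0199]
orientation: [3.14, -0.002, 0.901]
contact_force: [-0.6, -0.1, 0.4]
grip_width: 0.662
finger_force: 0.0
```

Emit:
apply_moves(motion=[{"slide":[0,0,0],"turn":0},{"slide":[0,0,0],"turn":0},{"slide":[0,0,0],"turn":0},{"slide":[0,0,0],"turn":0},{"slide":[0,0,0],"turn":0}])

```text
time: 16.93
eef_pos: [0.4348, -0.0013, 0.019]
orientation: [-3.141, -0.001, 0.9]
contact_force: [-1.4, 1.8, 7.5]
grip_width: 0.412
finger_force: 25.0
```

Emit:
apply_moves(motion=[{"slide":[0,0,-10],"turn":0},{"slide":[0,0,-25],"turn":0},{"slide":[0,0,-30],"turn":0},{"slide":[0,0,-30],"turn":0},{"slide":[0,0,-35],"turn":0}])

```text
time: 17.35
eef_pos: [0.4338, -0.0027, 0.1497]
orientation: [-3.141, 0.003, 0.899]
contact_force: [1.4, 2.0, -2.9]
grip_width: 0.415
finger_force: 25.0
```

```bash
python3 -c "
from h import *
s=r.get_state();print(s['eef_pos'],s['grip_width']*88,s['finger_force'])
plan(529,-443,148,60.3)"
```

```text
[ 0.43384369 -0.00267056  0.14965569] 36.53604760245766 24.99840348958969
slide [-285.3  348.6    2.2] turn -0.154 yaw now 51.5
```

Emit:
apply_moves(motion=[{"slide":[-12,15,0],"turn":0},{"slide":[-21,25.7,0],"turn":0},{"slide":[-21,25.7,0],"turn":0},{"slide":[-21,25.7,0],"turn":0},{"slide":[-21,25.7,0],"turn":0}])

```text
time: 17.77
eef_pos: [0.4674, -0.1516, 0.1493]
orientation: [3.141, -0.0, 0.9]
contact_force: [0.8, 0.3, -1.9]
grip_width: 0.41
finger_force: 25.0
```

Emit:
apply_moves(motion=[{"slide":[-21,25.7,0],"turn":0},{"slide":[-21,25.7,0],"turn":0},{"slide":[-21,25.7,0],"turn":0},{"slide":[-21,25.7,0],"turn":0},{"slide":[-21,25.7,0],"turn":0}])

```text
time: 18.18
eef_pos: [0.5025, -0.314, 0.149]
orientation: [-3.141, 0.001, 0.9]
contact_force: [0.2, 0.2, -2.0]
grip_width: 0.409
finger_force: 25.0
```

Emit:
apply_moves(motion=[{"slide":[-21,25.7,0],"turn":0},{"slide":[-21,25.7,0],"turn":0},{"slide":[-21,25.7,0],"turn":0},{"slide":[-21,25.1,0],"turn":-0.075},{"slide":[0,0,0],"turn":-0.075}])

```text
time: 18.6
eef_pos: [0.5286, -0.4487, 0.1489]
orientation: [3.141, 0.006, 1.047]
contact_force: [-1.4, 1.5, -1.9]
grip_width: 0.404
finger_force: 25.0
```

Emit:
apply_moves(motion=[{"slide":[0,0,0],"turn":0},{"slide":[0,0,0],"turn":0}])

```text
time: 18.77
eef_pos: [0.5301, -0.4414, 0.1485]
orientation: [-3.14, -0.0, 1.047]
contact_force: [0.4, -0.0, -2.5]
grip_width: 0.41
finger_force: 25.0
```

```bash
python3 - <<'E'
from h import *
im,K,W=wlook('w8','tape_center',.191)
[print(*c) for c in comps(blue(im),.006,K,W)]
print('tray pin',[ (1000*np.array(d['point'])).round(1) for d in models.pinpoint('tape_tray_floor','wrist')])
[print('mask',*comps(d['mask'],.016,K,W)) for d in models.cut_out('tape_tray_floor','wrist')]
E
```

```text
tcp [ 530.1 -441.4  148.5] [-179.9   -0.    60. ]
tape_center 0.85
   [ 516.9 -464.9] 31.4 5.7 150.1 [256. 318.]
   [ 541.1 -423. ] 54.1 33.9 60.1 [256. 236.]
  pin [ 531.5 -443.5    4.5] 0.18
[ 539.3 -426.6] 50.5 40.1 149.0 [257. 168.]
tray pin [array([ 529. , -443.9,    5.6]), array([ 468.8, -633.1,    8. ])]
mask (array([ 535.5, -434.5], dtype=float32), 100.6, 99.2, 150.0, array([257., 172.]))
mask (array([ 353.3, -431.9], dtype=float32), 67.3, 29.0, 164.3, array([125., 253.]))
mask (array([ 456.6, -627.9], dtype=float32), 65.6, 53.0, 155.7, array([280., 333.]))
```

View pics/w8.png

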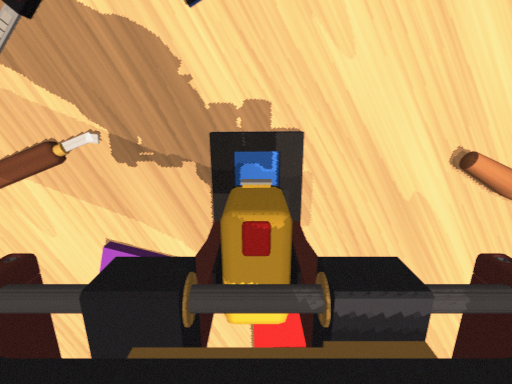

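The tape hangs square over its tray, blue strip at (257,168). Shift about −3 mm along tool x and lower.

Emit:
apply_moves(motion=[{"slide":[-3.3,0.4,25],"turn":0},{"slide":[0,0,35],"turn":0},{"slide":[0,0,30],"turn":0},{"slide":[0,0,20],"turn":0},{"slide":[0,0,8],"turn":0}])

```text
time: 19.43
eef_pos: [0.5284, -0.4424, 0.0273]
orientation: [-3.137, -0.001, 1.05]
contact_force: [0.2, 0.6, -2.3]
grip_width: 0.413
finger_force: 25.0
```

Emit:
apply_moves(motion=[{"slide":[0,0,1],"turn":0},{"slide":[0,0,0],"turn":0},{"slide":[0,0,0],"turn":0}])

```text
time: 19.68
eef_pos: [0.5303, -0.4455, 0.0316]
orientation: [3.139, 0.0, 1.05]
contact_force: [0.3, 0.0, -2.3]
grip_width: 0.403
finger_force: 25.0
```

Emit:
apply_moves(motion=[{"slide":[0,0,1],"turn":0},{"slide":[0,0,0],"turn":0}])

```text
time: 19.85
eef_pos: [0.5301, -0.4453, 0.0302]
orientation: [3.139, 0.0, 1.05]
contact_force: [0.3, -0.7, -3.5]
grip_width: 0.406
finger_force: 25.0
```

Emit:
apply_moves(motion=[{"slide":[0,0,1],"turn":0},{"slide":[0,0,0],"turn":0}])

```text
time: 20.02
eef_pos: [0.5296, -0.4448, 0.0282]
orientation: [3.141, -0.0, 1.05]
contact_force: [0.5, 0.7, -2.5]
grip_width: 0.408
finger_force: 25.0
```

Emit:
apply_moves(motion=[{"slide":[0,0,1],"turn":0},{"slide":[0,0,1],"turn":0},{"slide":[0,0,0],"turn":0}])

```text
time: 20.27
eef_pos: [0.5293, -0.4447, 0.0255]
orientation: [-3.141, -0.0, 1.05]
contact_force: [0.2, -0.8, -3.4]
grip_width: 0.412
finger_force: 25.0
```

Emit:
apply_moves(motion=[{"slide":[0,0,1],"turn":0},{"slide":[0,0,0],"turn":0}])

```text
time: 20.43
eef_pos: [0.5294, -0.4448, 0.0252]
orientation: [3.142, -0.0, 1.05]
contact_force: [-1.3, 2.3, 2.9]
grip_width: 0.41
finger_force: 25.0
```

Emit:
apply_moves(motion=[{"slide":[0,0,1],"turn":0},{"slide":[0,0,0],"turn":0}])

```text
time: 20.6
eef_pos: [0.5294, -0.4448, 0.0251]
orientation: [3.141, -0.001, 1.05]
contact_force: [-4.2, 4.1, 10.4]
grip_width: 0.407
finger_force: 25.0
```

Emit:
apply_moves(motion=[{"slide":[0,0,-1.5],"turn":0},{"slide":[0,0,0],"turn":0},{"slide":[0,0,0],"turn":0},{"slide":[0,0,0],"turn":0},{"slide":[0,0,0],"turn":0}], gripper=0)

```text
time: 21.02
eef_pos: [0.5294, -0.4448, 0.025]
orientation: [-3.141, 0.0, 1.05]
contact_force: [-0.3, -0.5, 0.4]
grip_width: 0.746
finger_force: 0.0
```

Emit:
apply_moves(motion=[{"slide":[0,0,-8],"turn":0},{"slide":[0,0,-30],"turn":0},{"slide":[0,0,-35],"turn":0},{"slide":[0,0,-35],"turn":0},{"slide":[0,0,-25],"turn":0}])

```text
time: 21.43
eef_pos: [0.5297, -0.4457, 0.162]
orientation: [3.139, 0.001, 1.049]
contact_force: [0.2, -0.9, 0.3]
grip_width: 0.996
finger_force: 0.0
```

```bash
python3 - <<'E'
from h import *
im,K,W=wlook('w9','tape_center',.066)
[print(*c) for c in comps(blue(im),.006,K,W,60)]
plan(441,-160,155,6.5)
E
```

```text
tcp [ 529.7 -445.7  162. ] [179.8   0.   60.1]
  pin [ 527.7 -448.1   34.1] 0.7
[ 529.2 -444.3] 79.6 51.2 60.7 [255. 174.]
slide [ 203.5 -219.8    5.2] turn 0.936 yaw now 60.1
```

View pics/w9.png

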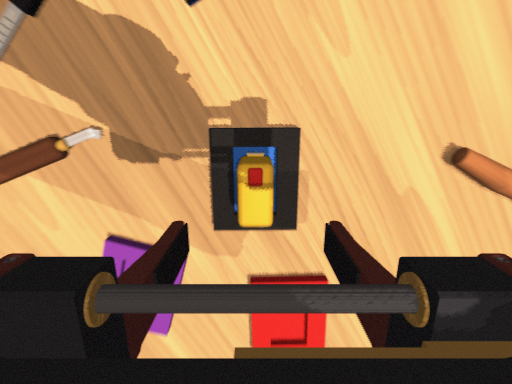

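The tape sits in its cut-out. On to the caliper.

Emit:
apply_moves(motion=[{"slide":[22.6,-24.4,0.6],"turn":0},{"slide":[22.6,-24.4,0.6],"turn":0},{"slide":[22.6,-24.4,0.6],"turn":0},{"slide":[22.6,-24.4,0.6],"turn":0},{"slide":[22.6,-24.4,0.6],"turn":0}])

```text
time: 22.0
eef_pos: [0.4784, -0.2841, 0.1538]
orientation: [-3.139, 0.0, 1.05]
contact_force: [0.8, 0.7, 0.4]
grip_width: 0.998
finger_force: 0.0
```

Emit:
apply_moves(motion=[{"slide":[22.6,-24.4,0.6],"turn":0},{"slide":[22.6,-24.4,0.6],"turn":0},{"slide":[22.6,-24.4,0.6],"turn":0},{"slide":[22.6,-24.4,0.6],"turn":0.1},{"slide":[0,0,0],"turn":0.12}])

```text
time: 22.42
eef_pos: [0.4375, -0.1526, 0.1511]
orientation: [-3.135, -0.0, 0.832]
contact_force: [-0.8, -1.1, 0.9]
grip_width: 0.998
finger_force: 0.0
```

Emit:
apply_moves(motion=[{"slide":[0,0,0],"turn":0.12},{"slide":[0,0,0],"turn":0.12},{"slide":[0,0,0],"turn":0.12},{"slide":[0,0,0],"turn":0.12},{"slide":[0,0,0],"turn":0.12}])

```text
time: 22.83
eef_pos: [0.4394, -0.1586, 0.1521]
orientation: [-3.141, 0.002, 0.224]
contact_force: [0.2, 0.2, 0.4]
grip_width: 1.001
finger_force: 0.0
```

Emit:
apply_moves(motion=[{"slide":[0,0,0],"turn":0.116},{"slide":[0,0,0],"turn":0},{"slide":[0,0,0],"turn":0}])

```text
time: 23.08
eef_pos: [0.4396, -0.1587, 0.1521]
orientation: [3.141, 0.002, 0.118]
contact_force: [-0.4, 0.3, 0.4]
grip_width: 0.995
finger_force: 0.0
```

```bash
python3 - <<'E'
from h import *
s9=dict(eef_pos=np.array([.5297,-.4457,.162]),orientation=np.radians([179.8,0,60.1]))
K9,W9=cam('wrist',s9); print('tape far/near/left/right',(1000*unproj([[255,228],[256,157],[237,215],[273,215]],.066,K9,W9)[:,:2]).round(1))
im,K,W=wlook('w10','caliper_center',.008)
h=cv2.cvtColor(im,cv2.COLOR_RGB2HSV); dark=(h[:,:,2]<60); dark[240:]=0
[print('dark',*c) for c in comps(dark,.016,K,W,150)]
E
```

```text
tape far/near/left/right [[ 511.9 -475.8]
 [ 548.8 -413.4]
 [ 503.3 -454.5]
 [ 534.6 -472.6]]
tcp [ 439.6 -158.7  152.1] [1.8e+02 1.0e-01 6.7e+00]
caliper_center 0.96
   [ 410.5 -179.4] 172.6 64.3 18.4 [261. 191.]
  pin [ 444.4 -157.2    6.9] 0.91
dark [ 396.5 -262.9] 32.8 23.0 96.8 [336. 232.]
dark [373.4 -68.2] 32.8 23.0 96.8 [176. 232.]
dark [ 442.8 -158.5] 60.6 32.7 18.9 [256. 181.]
dark [ 515.2 -392.6] 134.7 65.5 21.3 [492. 131.]
dark [ 597.8 -148.4] 212.7 72.2 89.0 [265.  37.]
```

View pics/w10.png

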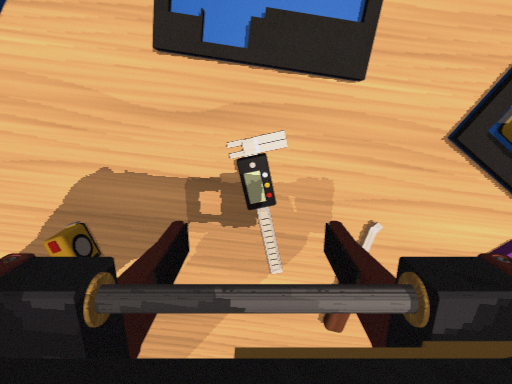

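Caliper head is at (256,181), turned about 19° in the world, with the long jaws to the right as described. Approach with slow final steps.

Emit:
apply_moves(motion=[{"slide":[4,-0.2,25],"turn":-0.105},{"slide":[0,0,35],"turn":-0.103},{"slide":[0,0,35],"turn":0},{"slide":[0,0,25],"turn":0},{"slide":[0,0,12],"turn":0}])

```text
time: 23.65
eef_pos: [0.4424, -0.1579, 0.018]
orientation: [-3.14, 0.003, 0.324]
contact_force: [-0.0, 0.7, -0.7]
grip_width: 0.997
finger_force: 0.0
```

Emit:
apply_moves(motion=[{"slide":[0,0,5],"turn":0},{"slide":[0,0,3],"turn":0},{"slide":[0,0,3],"turn":0},{"slide":[0,0,2],"turn":0},{"slide":[0,0,0],"turn":0}])

```text
time: 24.07
eef_pos: [0.4447, -0.1584, 0.0083]
orientation: [3.141, -0.001, 0.322]
contact_force: [-0.4, 0.0, -0.4]
grip_width: 1.0
finger_force: 0.0
```

Emit:
apply_moves(motion=[{"slide":[0,0,0],"turn":0},{"slide":[0,0,0],"turn":0}])

```text
time: 24.23
eef_pos: [0.4446, -0.1583, 0.0084]
orientation: [3.141, -0.001, 0.322]
contact_force: [0.4, -0.6, 0.2]
grip_width: 0.998
finger_force: 0.0
```

Emit:
apply_moves(motion=[{"slide":[0,0,2],"turn":0},{"slide":[0,0,2.4],"turn":0},{"slide":[0,0,0],"turn":0},{"slide":[0,0,0],"turn":0},{"slide":[0,0,0],"turn":0}], gripper=1, newtons=25)

```text
time: 24.65
eef_pos: [0.4441, -0.1584, 0.0034]
orientation: [-3.142, 0.0, 0.322]
contact_force: [-0.6, -0.8, -0.3]
grip_width: 0.661
finger_force: 0.0
```

Emit:
apply_moves(motion=[{"slide":[0,0,0],"turn":0},{"slide":[0,0,0],"turn":0},{"slide":[0,0,0],"turn":0},{"slide":[0,0,0],"turn":0},{"slide":[0,0,0],"turn":0}])

```text
time: 25.07
eef_pos: [0.4441, -0.1584, 0.0034]
orientation: [-3.142, 0.0, 0.322]
contact_force: [1.1, -1.1, -0.3]
grip_width: 0.38
finger_force: 25.0
```

Emit:
apply_moves(motion=[{"slide":[0,0,0],"turn":0},{"slide":[0,0,-5],"turn":0},{"slide":[0,0,-10],"turn":0}])

```text
time: 25.32
eef_pos: [0.4432, -0.1583, 0.0182]
orientation: [-3.141, 0.002, 0.321]
contact_force: [0.3, -0.1, -1.7]
grip_width: 0.388
finger_force: 25.0
```

Emit:
apply_moves(motion=[{"slide":[0,0,-20],"turn":0},{"slide":[0,0,-25],"turn":0},{"slide":[0,0,-25],"turn":0},{"slide":[0,0,-25],"turn":0},{"slide":[0,0,-15],"turn":0}])

```text
time: 25.73
eef_pos: [0.4444, -0.159, 0.1312]
orientation: [3.141, -0.002, 0.321]
contact_force: [0.0, -0.4, -2.6]
grip_width: 0.381
finger_force: 25.0
```

```bash
python3 -c "
from h import *
plan(628,-112,130,91.5)"
```

```text
slide [189.1  13.2   1.5] turn -1.276 yaw now 18.4
```

Emit:
apply_moves(motion=[{"slide":[15,1.2,0],"turn":0},{"slide":[25,2,0],"turn":0},{"slide":[25,2,0],"turn":0},{"slide":[25,2,0],"turn":0},{"slide":[25,2,0],"turn":0}])

```text
time: 26.15
eef_pos: [0.557, -0.1303, 0.1293]
orientation: [-3.141, -0.0, 0.322]
contact_force: [-0.1, -1.1, -1.6]
grip_width: 0.385
finger_force: 25.0
```

Emit:
apply_moves(motion=[{"slide":[25,2,0],"turn":0},{"slide":[25,1,0],"turn":0},{"slide":[24,1,0],"turn":-0.06},{"slide":[0,0,0],"turn":-0.11},{"slide":[0,0,0],"turn":-0.11}])

```text
time: 26.57
eef_pos: [0.6284, -0.1104, 0.1286]
orientation: [3.141, 0.001, 0.609]
contact_force: [-0.5, -0.8, -2.1]
grip_width: 0.389
finger_force: 25.0
```

Emit:
apply_moves(motion=[{"slide":[0,0,0],"turn":-0.11},{"slide":[0,0,0],"turn":-0.11},{"slide":[0,0,0],"turn":-0.11},{"slide":[0,0,0],"turn":-0.11},{"slide":[0,0,0],"turn":-0.11}])

```text
time: 26.98
eef_pos: [0.6272, -0.1114, 0.1292]
orientation: [-3.142, 0.001, 1.157]
contact_force: [-0.4, 0.1, -1.6]
grip_width: 0.387
finger_force: 25.0
```

Emit:
apply_moves(motion=[{"slide":[0,0,0],"turn":-0.11},{"slide":[0,0,0],"turn":-0.11},{"slide":[0,0,0],"turn":-0.11},{"slide":[0,0,0],"turn":-0.11},{"slide":[0,0,0],"turn":0}])

```text
time: 27.4
eef_pos: [0.6273, -0.1116, 0.1293]
orientation: [-3.142, 0.001, 1.596]
contact_force: [0.3, -0.1, -1.4]
grip_width: 0.384
finger_force: 25.0
```

```bash
python3 - <<'E'
from h import *
im,K,W=wlook('w11','caliper_center',.135)
[print(*c) for c in comps(blue(im),.006,K,W)]
print('tray pin',[ (1000*np.array(d['point'])).round(1) for d in models.pinpoint('caliper_tray_floor','wrist')])
[print('mask',*comps(d['mask'],.016,K,W)) for d in models.cut_out('caliper_tray_floor','wrist')]
E
```

```text
tcp [ 627.3 -111.6  129.3] [-180.     0.    91.4]
caliper_center 0.81
   [ 629.6 -180.1] 27.1 14.5 91.5 [256. 329.]
   [ 636.1 -102.2] 79.6 64.0 91.5 [262. 209.]
  pin [ 628.4 -111.1  132.1] 0.7
[ 660.7 -127.9] 37.3 17.3 1.5 [288. 200.]
[ 595.3 -111.9] 44.5 36.9 88.8 [223. 187.]
[638.1 -71.4] 78.9 30.4 179.1 [267. 150.]
tray pin []
mask (array([ 664.7, -213.9], dtype=float32), 17.1, 4.6, 93.1, array([285., 277.])) (array([ 596.9, -215. ], dtype=float32), 18.4, 4.6, 89.9, array([228., 277.])) (array([ 672.9, -144.6], dtype=float32), 59.6, 36.4, 89.5, array([302., 215.])) (array([ 628.2, -114.9], dtype=float32), 146.4, 126.6, 88.5, array([240., 168.]))
```

View pics/w11.png

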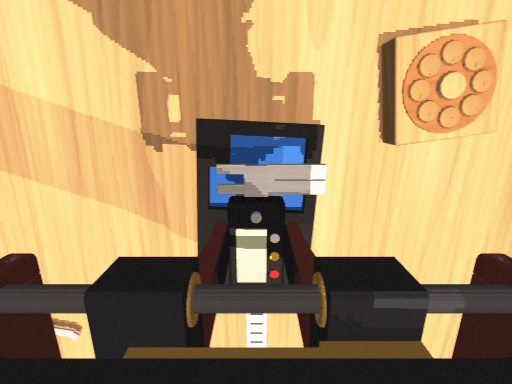

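The caliper hangs over its tray, jaws at (265,180) above the blue jaw slot (267,150). The tray yaw is about 89.3°, so turn +0.035 and shift +1 mm.

Emit:
apply_moves(motion=[{"slide":[0,1,20],"turn":0.036},{"slide":[0,0,30],"turn":0},{"slide":[0,0,30],"turn":0},{"slide":[0,0,15],"turn":0},{"slide":[0,0,8],"turn":0}])

```text
time: 28.07
eef_pos: [0.627, -0.1107, 0.0227]
orientation: [-3.138, 0.0, 1.555]
contact_force: [-0.7, -0.1, -1.4]
grip_width: 0.389
finger_force: 25.0
```

Emit:
apply_moves(motion=[{"slide":[0,0,4],"turn":0},{"slide":[0,0,3],"turn":0},{"slide":[0,0,2],"turn":0},{"slide":[0,0,0],"turn":0},{"slide":[0,0,0],"turn":0}])

```text
time: 28.48
eef_pos: [0.6293, -0.1112, 0.0174]
orientation: [3.14, 0.0, 1.556]
contact_force: [-1.0, -0.0, -1.8]
grip_width: 0.382
finger_force: 25.0
```

Emit:
apply_moves(motion=[{"slide":[0,0,2],"turn":0},{"slide":[0,0,1],"turn":0},{"slide":[0,0,0],"turn":0}])

```text
time: 28.73
eef_pos: [0.6287, -0.1111, 0.0135]
orientation: [3.141, -0.0, 1.556]
contact_force: [0.2, 1.1, -2.0]
grip_width: 0.384
finger_force: 25.0
```

Emit:
apply_moves(motion=[{"slide":[0,0,1],"turn":0},{"slide":[0,0,1],"turn":0},{"slide":[0,0,0],"turn":0}])

```text
time: 28.98
eef_pos: [0.6285, -0.1111, 0.0112]
orientation: [-3.141, -0.0, 1.556]
contact_force: [0.2, 0.1, -1.4]
grip_width: 0.382
finger_force: 25.0
```

Emit:
apply_moves(motion=[{"slide":[0,0,1],"turn":0},{"slide":[0,0,1],"turn":0},{"slide":[0,0,0],"turn":0}])

```text
time: 29.23
eef_pos: [0.6287, -0.1112, 0.0095]
orientation: [3.141, -0.0, 1.556]
contact_force: [-0.1, 0.4, 0.7]
grip_width: 0.385
finger_force: 25.0
```

Emit:
apply_moves(motion=[{"slide":[0,0,1],"turn":0},{"slide":[0,0,0],"turn":0}])

```text
time: 29.4
eef_pos: [0.6287, -0.1112, 0.0095]
orientation: [3.141, -0.001, 1.556]
contact_force: [-3.5, 1.4, 10.0]
grip_width: 0.387
finger_force: 25.0
```

Floor contact at 9.5 mm as expected. Open partly and rise.

Emit:
apply_moves(motion=[{"slide":[0,0,-1],"turn":0},{"slide":[0,0,0],"turn":0},{"slide":[0,0,0],"turn":0},{"slide":[0,0,0],"turn":0},{"slide":[0,0,0],"turn":0}], gripper=0.43)

```text
time: 29.82
eef_pos: [0.6286, -0.1111, 0.0093]
orientation: [-3.141, 0.0, 1.556]
contact_force: [0.4, -0.0, -0.5]
grip_width: 0.572
finger_force: 0.0
```

Emit:
apply_moves(motion=[{"slide":[0,0,-8],"turn":0},{"slide":[0,0,-25],"turn":0},{"slide":[0,0,-35],"turn":0},{"slide":[0,0,-40],"turn":0},{"slide":[0,0,-40],"turn":0}])

```text
time: 30.23
eef_pos: [0.628, -0.1113, 0.1592]
orientation: [-3.14, 0.0, 1.555]
contact_force: [1.2, 0.5, 0.5]
grip_width: 0.571
finger_force: 0.0
```

Emit:
apply_moves(motion=[{"slide":[0,0,-30],"turn":0},{"slide":[0,0,0],"turn":0},{"slide":[0,0,0],"turn":0}])

```text
time: 30.48
eef_pos: [0.6297, -0.1114, 0.19]
orientation: [3.137, -0.0, 1.556]
contact_force: [-0.3, -0.3, -0.5]
grip_width: 0.567
finger_force: 0.0
```

```bash
python3 - <<'E'
from h import *
wlook('w12','caliper_center',.014)
E
```

```text
tcp [ 629.7 -111.4  190. ] [179.7  -0.   89.1]
  pin [ 629.2 -108.7   12.9] 0.82
```

View pics/w12.png

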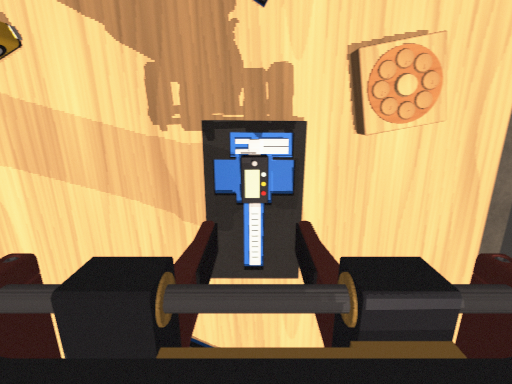

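The caliper lies in its outline with blue showing all round, and the head is at (254,180). All four tools have been checked in place, so I'm handing in.

```bash
python3 -c "
from h import *
print(r.finish_job())"
```

```text
the job is handed in; nothing more can be done
None
```

The tape measure, spirit level, angle box and caliper are each in their own cut-outs, set down on the floor and released. I went nowhere near the knife or the wooden block. I handed the job in at about 30.5 s; the hand-in call gave no verdict.

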